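# Dress the display: stand two candles in the candle holder

## Task

Take the two candles out of the slanted wooden rack and stand them upright in the two-cup candle holder, each pushed down to the bottom of its cup: the long candle in the high cup and the short candle in the low cup. Leave the candle tin, the matchbox and the pepper mill where they stand.

Things in the scene. Friction and masses are not known exactly. Their poses are not given: they have to be found in the camera images.
- long_candle: Ivory dinner candle, a rigid round rod 22 mm in diameter and 180 mm long (plus a thin 8 mm wick for looks only), about 65 g, 130 mm of it out of the rack; foot chamfered to 19 mm across. Origin at the centre of its foot, z along its axis towards the wick. It starts in one of the rack's two holes, leaning about 29 degrees from vertical, with about 4 degrees of play.
- short_candle: The same kind of candle, 22 mm in diameter but 140 mm long, about 50 g, 90 mm of it out of the rack. Origin at the centre of its foot, z along its axis towards the wick. It stands in the other hole of the rack; either candle may be in either hole.
- rack: Fixed wooden rack, 120 mm deep, 180 mm wide, its block 90 mm high, with two holes 120 mm apart, 25 mm wide, 48 mm deep, leaning 25 degrees from vertical towards the rack's -x (its front, which faces roughly to the robot's right). Origin on the table under its middle, x to its back, y along its width; candle feet are at x +8, y +60 or -60, z +37 mm.
- holder: Fixed dark steel candle holder: a base bar 60 x 150 x 14 mm with two round cups 100 mm apart, the high one at y +50 mm, the low one at y -50 mm. Origin on the table under the middle of the bar, z up. It may stand at any yaw.
- high_cup_floor (a point): Centre of the inner floor of the high cup, 70 mm above the table. The cup is straight inside, 24.5 mm wide, for 30 mm, then flares to a 35 mm wide mouth 38 mm above this floor; a candle is seated when its foot is on the floor.
- low_cup_floor (a point): Centre of the inner floor of the low cup, 24 mm above the table; the same cup, its mouth 38 mm above this floor.
- candle_tin: Bystander: squat candle in a sage green tin, 63 mm across, 43 mm high, loose on the table near its front edge; origin under its centre.
- matchbox: Bystander: matchbox 36 x 54 x 14 mm, loose on the table near its front edge; origin under its centre.
- pepper_mill: Bystander: turned wooden pepper mill, 55 mm across, 162 mm high, loose, behind the work; origin under its centre.

How it is judged:
By the outcome, as a careful person would: the job done as asked, in the order asked, and still so for the second after the job is handed in, with the robot touching nothing.
It also fails if it takes over 72 s, if anything falls off the work surface, if the arm or the gripper's body presses on something with over 40 N, if the wrist force passes 120 N, or if a joint passes its speed limit or range.

## Robot

A 7-joint arm with a two-finger parallel gripper is mounted at the origin on a cart in front of the work surface, level with it; the furniture and walls round the work are solid. World frame = base frame: x ahead of the robot, y to its left, z up, the work surface at z = 0. Lengths are in m, angles in rad, forces in N, time in s.
With the tool pointing down it reaches from about 0.4 to 0.875 m from the base axis. Payload 19.3 kg.
Tool frame: the origin (TCP) lies between the finger pads; the fingertips stand bot.tcp_to_tips ahead of it and the grasp point (between the pads) is the TCP (bot.tcp_to_tips is the distance from the TCP to the fingertips, in m); z points along the fingers, y is the line along which they close (so a half turn about z gives the same grasp; the last joint's range is limited). The gripper opens to 85 mm and grips with 20 to 120 N. Pads are 22 mm wide; open, the fingers measure 114 mm over their backs; the gripper's body (76 mm by 85 mm) begins 54 mm behind the grasp point. The pads swing forward as they close: fully open they stand 13 mm farther back than shut.
Start: joints at [1.219, 0.521, -0.036, 1.599, 0.021, 1.021, -0.113], TCP at [0.174, -0.6, 0.25] pointing down, gripper open.
Joint ranges: [-2.91, 2.91], [-0.3, 2.13], [-1.5, 1.42], [0.17, 2.43], [-1.26, 4.41], [0.16, 1.93], [-2.52, 2.52]. Speed limits (rad/s): [1.89, 1.89, 2.39, 2.39, 3.01, 3.01, 3.01].

## Interface

Orientations are given as [roll, pitch, yaw] about the fixed x, y, z axes, in that order (R = Rz(yaw) Ry(pitch) Rx(roll)).
In Python, from workcell import telemetry, grab_frame, bot gives the robot as it stands. The module is installed in compiled form; this text tells all that it offers.
- The arm moves only by the shell command python3 -m crank 'ROWS' [FORCE]. ROWS is text: rows parted by semicolons, each of 7 numbers parted by spaces: the finger opening in m, from 0 to 0.0854, then the shift along the tool's x, y, z in m, then the turn, a rotation vector about the tool's x, y, z in degrees. A call has exactly 8 rows; each row shifts and turns the commanded pose from where the row before left it, along the tool's axes as they then stand; what a row does not reach is not made up. A row lasts 1/12 s, in which the tool goes at most 41.7 mm and 7.16 degrees, less where a joint would pass 70% of its speed; a pose out of reach is approached as far as the arm can. A call with a gripper value outside its range is refused whole. The fingers move at their own pace and stop on an object; FORCE is the grip in N (left out, the last holds). Time passes only in rows, so rows that do not move let the fingers close, or fill a call up. It gives the time, the measured TCP pose, the force, the opening and the grip force at its end, in the units of the state.
- telemetry.observe(): the state, without advancing time (a new reading comes with each control period).
- grab_frame(name): name is "scene" or "side" or "wrist"; returns a dict with "pixels" (420x560x3 uint8, red, green, blue), "depth" (420x560 float32, m along the optical axis (not along the pixel's ray), 0 where there is no reading), "vertical_fov" (degrees; the focal length in pixels is half the picture's height over the tangent of half this angle, whatever the lens; pixels are square), "cx", "cy" (the principal point, pixels), "R" (3x3) and "t" (3): a world point X has camera coordinates R X + t; the wrist camera has in their place "hand_eye" (4x4, takes a point from camera to tool coordinates, whose origin is the TCP and whose axes are the flange's). Camera axes: x right, y down, z forward; pixel columns grow to the right and rows downward; lengths in m; the calibration is good to about 2 mm. A picture is of the moment at which its call begins: read the wrist's pose just before it.
- bot.job_done(): hands the job in; it is judged then, once.
The state is a dict: "clock": time; "qpos": joint angles; "qd": joint speeds; "joint_efforts": joint torques, N m; "position": TCP position; "tool_rot": TCP orientation; "force": force on the tool from outside, world axes, zero at the start; "moment": the same for the moment, N m; "grip_width": finger opening in m; "finger_force": force on a finger pad.
Only numpy, scipy, OpenCV 4.12 (cv2) and the standard library are available. Lean on these libraries where they do the work, as an engineer would, in place of code of your own. Each camera call takes 0.05 s, during which the arm holds its last target. There are 200 camera calls.

## Working session

There is one attempt and no reset: what is moved stays moved. The work goes in short steps, Python scripts to look and compute and a shell command to move; the robot and the scene stay as the last step left them, time stands still between calls to the robot, and variables do not carry over. Pictures are saved under pics/ and viewed, at most 10 in all, crops included, and the job is handed in when it is done.

```bash
mkdir -p pics; cat > h.py <<'E'
import numpy as np, cv2
from scipy.spatial.transform import Rotation as Ro
from workcell import telemetry, grab_frame, bot
def cam(n):
    s=telemetry.observe(); f=grab_frame(n)
    f['f']=210/np.tan(np.radians(f['vertical_fov'])/2)
    if n=='wrist':
        T=np.eye(4);T[:3,:3]=Ro.from_euler('xyz',s['tool_rot']).as_matrix() if len(np.ravel(s['tool_rot']))==3 else np.array(s['tool_rot']);T[:3,3]=s['position']
        M=np.linalg.inv(T@np.array(f['hand_eye'])); f['R']=M[:3,:3];f['t']=M[:3,3]
    f['R']=np.array(f['R']);f['t']=np.array(f['t']);return f
def world(f,u,v,d):
    p=np.stack([(u-f['cx'])/f['f']*d,(v-f['cy'])/f['f']*d,d],-1)
    return (p-f['t'])@f['R']
def cloud(f):
    v,u=np.mgrid[:420,:560]; return world(f,u,v,f['depth'].astype(float))
def save(f,n): cv2.imwrite('pics/'+n,f['pixels'][:,:,::-1])
E
python3 - <<'E'
from h import *
print(telemetry.observe(), bot.tcp_to_tips)
a=cam('scene');b=cam('side');w=cam('wrist')
for f in(a,b): print(f['vertical_fov'],-f['R'].T@f['t'],f['R'][2],(f['depth']>0).mean())
cv2.imwrite('pics/a.png',cv2.resize(np.hstack([a['pixels'],b['pixels']])[:,:,::-1],(800,300),interpolation=cv2.INTER_AREA))
save(a,'scene.png');save(b,'side.png')
np.savez('f0.npz',a=cloud(a),b=cloud(b),pa=a['pixels'],pb=b['pixels'])
E
```

```text
{'clock': 0.0, 'qpos': array([ 1.2187892 ,  0.52203268, -0.03632706,  1.59998483,  0.02118884,
        1.02107249, -0.11279045]), 'qd': array([-0.00169513,  0.00103893, -0.00048268, -0.00109725,  0.00024219,
        0.0014199 , -0.00115524]), 'joint_efforts': array([ 3.77912102e-04, -9.27118635e+01,  1.98015444e+00, -3.69919288e+01,
        1.78277458e-02,  8.44241964e-03,  3.12415591e-05]), 'position': array([ 0.17369412, -0.60006695,  0.24972238]), 'tool_rot': array([-3.14048194e+00,  6.85759199e-05,  2.81800180e-01]), 'force': array([ 0.14345236, -0.30907659, -0.62033329]), 'moment': array([ 0.00075436, -0.02388744, -0.04700732]), 'finger_force': 0.0, 'grip_width': 0.08520787621141016} 0.019
50.217437808518916 [0.00580115 0.46465358 0.66274589] [ 0.63143218 -0.35082026 -0.69153348] 0.9962372448979592
48.0621733050392 [0.48499383 0.82015214 0.64686305] [ 0.04484045 -0.73058844 -0.68134416] 0.982874149659864
```

View pics/scene.png

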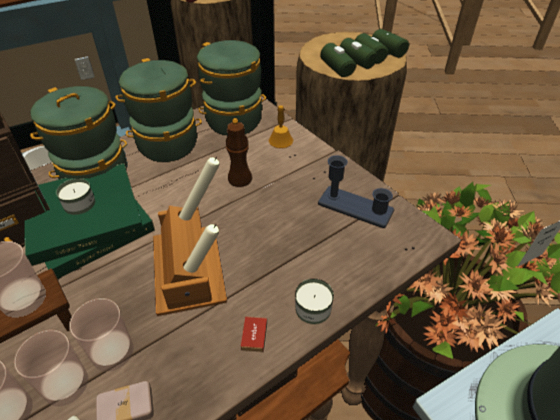

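View pics/side.png

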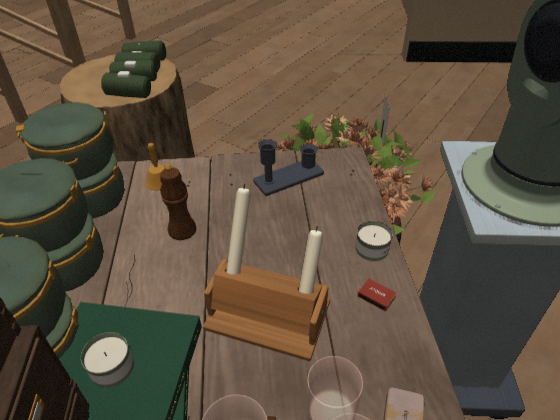

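The scene view shows the long candle from (190,215) to (213,160), the short one from (193,268) to (212,230), the high cup at (337,162) and the low cup at (381,197). In the side view, the long candle is at (238,230), the short at (311,262), and the cups at (268,148) and (308,154).

```bash
python3 - <<'E'
from h import *
d=np.load('f0.npz')
boxes={'long':((175,150,222,222),(222,183,252,278)),'short':((180,220,222,275),(298,222,325,296))}
for n,(ba,bb) in boxes.items():
  for k,b in (('a',ba),('b',bb)):
    px=d['p'+k];hsv=cv2.cvtColor(px,cv2.COLOR_RGB2HSV)
    m=((hsv[...,1]<85)&(hsv[...,2]>115)).astype(np.uint8)
    mm=np.zeros_like(m);mm[b[1]:b[3],b[0]:b[2]]=m[b[1]:b[3],b[0]:b[2]]
    _,l,st,_=cv2.connectedComponentsWithStats(mm);i=1+st[1:,4].argmax();mm=(l==i).astype(np.uint8)
    P=d[k][cv2.erode(mm,np.ones((3,3)))>0]
    P=P[np.linalg.norm(P-np.median(P,0),axis=1)<.12]
    c=P.mean(0);ax=np.linalg.svd(P-c)[2][0];ax*=np.sign(ax[2]);s=(P-c)@ax
    print(n,k,len(P),'mid',c.round(4),'ax',ax.round(3),'tilt',np.degrees(np.arccos(ax[2])).round(1),'az',np.degrees(np.arctan2(ax[1],ax[0])).round(1),'ends',(c+ax*s.min()).round(3),(c+ax*s.max()).round(3))
# holder dark
for k,b in(('a',(310,145,400,230)),('b',(248,135,330,195))):
  px=d['p'+k];P=d[k][b[1]:b[3],b[0]:b[2]];q=px[b[1]:b[3],b[0]:b[2]].astype(int)
  m=(q.sum(-1)<260)&(q[...,0]<=q[...,2]+5)
  for lo,hi in((.004,.02),(.098,.113),(.053,.066)):
    Q=P[m&(P[...,2]>lo)&(P[...,2]<hi)]
    if lo<.01: print(k,'bar',len(Q),cv2.minAreaRect((Q[:,:2]*1000).astype(np.float32)), np.median(Q[:,2]))
    else:
      print(k,lo,len(Q),Q.min(0).round(3),Q.max(0).round(3))
      print('  rect',cv2.minEnclosingCircle((Q[:,:2]*1000).astype(np.float32)))
# bystanders
for n,b in(('mill',(225,120,255,188)),('tin',(294,278,336,322)),('match',(240,318,270,350)),('rack',(152,205,228,315))):
  P=d['a'][b[1]:b[3],b[0]:b[2]].reshape(-1,3);P=P[P[:,2]>.01];print(n,np.median(P,0).round(3),P.min(0).round(3),P.max(0).round(3))
E
```

```text
long a 352 mid [0.5763 0.3063 0.1525] ax [-0.131 -0.496  0.858] tilt 30.9 az -104.8 ends [0.586 0.345 0.086] [0.569 0.279 0.199]
long b 829 mid [0.5823 0.3119 0.1441] ax [-0.142 -0.472  0.87 ] tilt 29.5 az -106.7 ends [0.592 0.345 0.083] [0.573 0.282 0.199]
short a 305 mid [0.4637 0.3499 0.133 ] ax [-0.118 -0.52   0.846] tilt 32.2 az -102.8 ends [0.471 0.381 0.082] [0.459 0.329 0.166]
short b 640 mid [0.4701 0.355  0.1262] ax [-0.147 -0.479  0.865] tilt 30.1 az -107.0 ends [0.477 0.379 0.083] [0.464 0.334 0.164]
a bar 1307 ((512.732666015625, 1.4265060424804688), (147.74163818359375, 62.669410705566406), 31.96088981628418) 0.013055197369443577
a 0.098 158 [0.534 0.009 0.098] [0.575 0.047 0.109]
  rect ((554.7516479492188, 27.859142303466797), 20.295223236083984)
a 0.053 173 [ 0.452 -0.046  0.053] [0.556 0.039 0.066]
  rect ((507.597412109375, -2.6637935638427734), 61.5509033203125)
b bar 1098 ((514.5732421875, 3.7353439331054688), (147.6988525390625, 61.556427001953125), 32.75273895263672) 0.013651232059475327
b 0.098 145 [0.538 0.01  0.098] [0.575 0.047 0.109]
  rect ((556.1046752929688, 29.330778121948242), 19.437252044677734)
b 0.053 146 [ 0.453 -0.044  0.053] [0.562 0.039 0.065]
  rect ((509.58154296875, -1.0951881408691406), 62.40434646606445)
mill [0.703 0.175 0.072] [0.006 0.061 0.01 ] [0.879 0.465 0.663]
tin [0.347 0.21  0.033] [0.006 0.177 0.01 ] [0.382 0.465 0.663]
match [0.351 0.32  0.013] [0.006 0.291 0.01 ] [0.383 0.465 0.663]
rack [0.487 0.37  0.071] [0.006 0.294 0.01 ] [0.66  0.465 0.663]
```

```bash
cat >> h.py <<'E'
from scipy.linalg import logm,expm
from scipy.optimize import least_squares
def pose(p,R):
    T=np.eye(4);T[:3,:3]=R;T[:3,3]=p;return T
def now():
    s=telemetry.observe();return pose(s['position'],Ro.from_euler('xyz',s['tool_rot']).as_matrix())
def Rzy(z,y):
    z=np.array(z)/np.linalg.norm(z);y=np.array(y,float);y-=z*(y@z);y/=np.linalg.norm(y)
    return np.stack([np.cross(y,z),y,z],1)
def step(T0,T1,n=None):
    D=np.linalg.inv(T0)@T1
    rv=np.degrees(Ro.from_matrix(D[:3,:3]).as_rotvec())
    if n is None: n=int(8*np.ceil(max(np.linalg.norm(rv)/6.5,np.linalg.norm(D[:3,3])/.036,1)/8))
    S=expm(np.real(logm(D))/n)
    print(n,'rows shift',S[:3,3].round(4),'turn',np.degrees(Ro.from_matrix(S[:3,:3]).as_rotvec()).round(2),'| total',D[:3,3].round(4),rv.round(2))
def fitcyl(Ps,ax0,r=.011):
    c0=np.mean([P.mean(0) for P in Ps],0)+[.004,-.004,-.005]; P=np.vstack(Ps)
    def res(p):
        a=np.array([p[2],p[3],1]);a/=np.linalg.norm(a);q=P-np.array([c0[0]+p[0],c0[1]+p[1],c0[2]])
        return (np.linalg.norm(np.cross(q,a),axis=1)-r)*1e3
    s=least_squares(res,[0,0,ax0[0]/ax0[2],ax0[1]/ax0[2]],loss='soft_l1');p=s.x
    a=np.array([p[2],p[3],1]);a/=np.linalg.norm(a)
    c=np.array([c0[0]+p[0],c0[1]+p[1],c0[2]])
    t=np.percentile((P-c)@a,99.7)
    return c+a*t,a,np.sqrt(np.mean(s.fun**2))
E
cat > fit.py <<'E'
from h import *
d=np.load('f0.npz')
boxes={'long':((175,150,222,222),(222,183,252,278)),'short':((180,220,222,275),(298,222,325,296))}
for n,bs in boxes.items():
  Ps=[]
  for k,b in zip('ab',bs):
    hsv=cv2.cvtColor(d['p'+k],cv2.COLOR_RGB2HSV)
    m=((hsv[...,1]<85)&(hsv[...,2]>115)).astype(np.uint8)
    mm=np.zeros_like(m);mm[b[1]:b[3],b[0]:b[2]]=m[b[1]:b[3],b[0]:b[2]]
    _,l,st,_=cv2.connectedComponentsWithStats(mm);mm=(l==1+st[1:,4].argmax()).astype(np.uint8)
    P=d[k][cv2.erode(mm,np.ones((3,3)))>0];P=P[np.linalg.norm(P-np.median(P,0),axis=1)<.12];Ps.append(P)
  for q in (Ps,Ps[:1],Ps[1:]):
    top,a,r=fitcyl(q,[-.14,-.48,.865]);L=.18 if n=='long' else .14
    print(n,'top',top.round(4),'ax',a.round(3),'tilt',np.degrees(np.arccos(a[2])).round(1),'az',np.degrees(np.arctan2(a[1],a[0])).round(1),'rms mm',r.round(2),'foot',(top-a*L).round(3))
E
python3 fit.py
python3 - <<'E'
from h import *
step(now(),pose([.5,-.2,.38],Rzy([0,0,-1],[np.cos(np.radians(-45)),np.sin(np.radians(-45)),0])))
E
```

```text
long top [0.5724 0.2733 0.1948] ax [-0.132 -0.472  0.872] tilt 29.3 az -105.6 rms mm 1.47 foot [0.596 0.358 0.038]
long top [0.5721 0.2729 0.1948] ax [-0.121 -0.471  0.874] tilt 29.1 az -104.4 rms mm 2.01 foot [0.594 0.358 0.037]
long top [0.5725 0.2737 0.1942] ax [-0.133 -0.471  0.872] tilt 29.3 az -105.8 rms mm 1.14 foot [0.596 0.358 0.037]
short top [0.4625 0.3248 0.1613] ax [-0.129 -0.474  0.871] tilt 29.4 az -105.3 rms mm 1.78 foot [0.481 0.391 0.039]
short top [0.4554 0.3235 0.1606] ax [-0.228 -0.482  0.846] tilt 32.2 az -115.3 rms mm 2.26 foot [0.487 0.391 0.042]
short top [0.4627 0.3258 0.1596] ax [-0.131 -0.473  0.871] tilt 29.4 az -105.5 rms mm 1.26 foot [0.481 0.392 0.038]
16 rows shift [ 0.0304 -0.0118 -0.0081] turn [-0.  -0.  -1.8] | total [ 0.4247 -0.2937 -0.1299] [-5.000e-02 -1.000e-02 -2.885e+01]
```

```bash
python3 -m crank '0.085 0.03 -0.012 -0.008 0 0 -1.8;0.085 0.03 -0.012 -0.008 0 0 -1.8;0.085 0.03 -0.012 -0.008 0 0 -1.8;0.085 0.03 -0.012 -0.008 0 0 -1.8;0.085 0.03 -0.012 -0.008 0 0 -1.8;0.085 0.03 -0.012 -0.008 0 0 -1.8;0.085 0.03 -0.012 -0.008 0 0 -1.8;0.085 0.03 -0.012 -0.008 0 0 -1.8' 60 && python3 -m crank '0.085 0.03 -0.012 -0.008 0 0 -1.8;0.085 0.03 -0.012 -0.008 0 0 -1.8;0.085 0.03 -0.012 -0.008 0 0 -1.8;0.085 0.03 -0.012 -0.008 0 0 -1.8;0.085 0.03 -0.012 -0.008 0 0 -1.8;0.085 0.03 -0.012 -0.008 0 0 -1.8;0.085 0.03 -0.012 -0.008 0 0 -1.8;0.085 0.03 -0.012 -0.008 0 0 -1.8'
python3 - <<'E'
from h import *
a=np.array([-.132,-.472,.872]);a/=np.linalg.norm(a)
top=np.array([.5724,.2733,.1948]);y=[np.cos(np.radians(-16)),np.sin(np.radians(-16)),0]
print(telemetry.observe()['qpos'])
step(now(),pose(top-.04*a+.13*a,Rzy(-a,y)))
E
```

```text
clock: 0.82
position: [0.3593, -0.4191, 0.3145]
tool_rot: [-3.141, 0.0, 0.535]
force: [0.4, -1.1, -0.0]
grip_width: 0.0845
finger_force: 0.0
clock: 1.48
position: [0.4931, -0.1988, 0.3786]
tool_rot: [-3.141, 0.0, 0.786]
force: [1.1, -0.3, 0.0]
grip_width: 0.0848
finger_force: 0.0
[ 0.53399759  0.27022941 -0.33269619  1.65548194  0.09264117  1.23158432
 -0.60332954]
16 rows shift [ 0.0233 -0.0102  0.0128] turn [ 0.47  1.79 -1.77] | total [ 0.3517 -0.256   0.1053] [  7.58  28.67 -28.38]
```

```bash
python3 -m crank '0.085 0.0233 -0.0102 0.0128 0.47 1.79 -1.77;0.085 0.0233 -0.0102 0.0128 0.47 1.79 -1.77;0.085 0.0233 -0.0102 0.0128 0.47 1.79 -1.77;0.085 0.0233 -0.0102 0.0128 0.47 1.79 -1.77;0.085 0.0233 -0.0102 0.0128 0.47 1.79 -1.77;0.085 0.0233 -0.0102 0.0128 0.47 1.79 -1.77;0.085 0.0233 -0.0102 0.0128 0.47 1.79 -1.77;0.085 0.0233 -0.0102 0.0128 0.47 1.79 -1.77' && python3 -m crank '0.085 0.0233 -0.0102 0.0128 0.47 1.79 -1.77;0.085 0.0233 -0.0102 0.0128 0.47 1.79 -1.77;0.085 0.0233 -0.0102 0.0128 0.47 1.79 -1.77;0.085 0.0233 -0.0102 0.0128 0.47 1.79 -1.77;0.085 0.0233 -0.0102 0.0128 0.47 1.79 -1.77;0.085 0.0233 -0.0102 0.0128 0.47 1.79 -1.77;0.085 0.0233 -0.0102 0.0128 0.47 1.79 -1.77;0.085 0.0233 -0.0102 0.0128 0.47 1.79 -1.77' && python3 - <<'E'
from h import *
a=np.array([-.132,-.472,.872]);a/=np.linalg.norm(a)
top=np.array([.5724,.2733,.1948]);y=[np.cos(np.radians(-16)),np.sin(np.radians(-16)),0]
print(telemetry.observe()['qpos'])
step(now(),pose(top-.04*a,Rzy(-a,y)),8)
w=cam('wrist');save(w,'w1.png');c=cloud(w);print(w['f'])
u=w['R']@top+w['t'];print('top px',u[:2]/u[2]*w['f']+[w['cx'],w['cy']])
u=w['R']@(top-.1*a)+w['t'];print('low px',u[:2]/u[2]*w['f']+[w['cx'],w['cy']])
E
```

```text
clock: 2.15
position: [0.5501, 0.0055, 0.2985]
tool_rot: [-3.106, -0.257, 1.03]
force: [0.1, 0.2, 0.1]
grip_width: 0.0848
finger_force: 0.0
clock: 2.82
position: [0.5607, 0.2305, 0.2725]
tool_rot: [-3.139, -0.513, 1.29]
force: [0.7, 1.1, 0.2]
grip_width: 0.0848
finger_force: 0.0
[ 0.25836005  0.46460207 -0.71326168  1.85126984 -0.19059778  0.62290144
 -0.49423757]
8 rows shift [ 0.0001 -0.      0.0162] turn [ 0.01 -0.   -0.01] | total [ 0.0005 -0.0004  0.1295] [ 0.08 -0.04 -0.06]
344.7200993243483
top px [274.04096878 229.54581889]
low px [274.07324147 194.40004582]
```

View pics/w1.png

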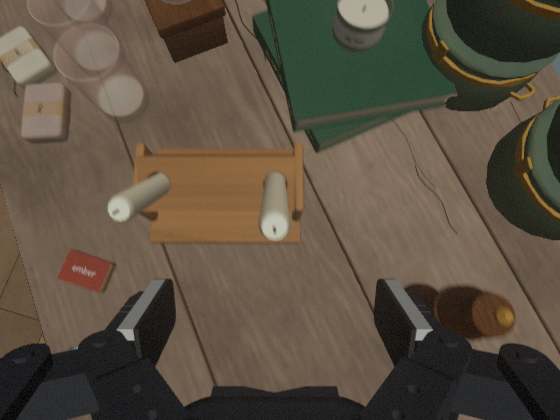

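The candle top appears at (274,228), where the fit predicts it, so I can approach.

```bash
python3 -m crank '0.085 0 0 0.0162 0 0 0;0.085 0 0 0.0162 0 0 0;0.085 0 0 0.0162 0 0 0;0.085 0 0 0.0162 0 0 0;0.085 0 0 0.0162 0 0 0;0.085 0 0 0.0162 0 0 0;0.085 0 0 0.0162 0 0 0;0.085 0 0 0.0162 0 0 0' && python3 -m crank '0.05 0 0 0 0 0 0;0.035 0 0 0 0 0 0;0.025 0 0 0 0 0 0;0.015 0 0 0 0 0 0;0.015 0 0 0 0 0 0;0.015 0 0 0 0 0 0;0.015 0 0 0 0 0 0;0.015 0 0 0 0 0 0' 60
```

```text
clock: 3.53
position: [0.5783, 0.2904, 0.1588]
tool_rot: [-3.139, -0.511, 1.289]
force: [0.6, -0.7, -0.9]
grip_width: 0.085
finger_force: 0.0
clock: 4.2
position: [0.5787, 0.29, 0.1606]
tool_rot: [-3.141, -0.512, 1.289]
force: [-2.3, -3.7, 7.7]
grip_width: 0.0205
finger_force: 58.3
```

```bash
python3 -m crank '0.015 0 0 -0.006 0 0 0;0.015 0 0 -0.012 0 0 0;0.015 0 0 -0.014 0 0 0;0.015 0 0 -0.014 0 0 0;0.015 0 0 -0.014 0 0 0;0.015 0 0 -0.014 0 0 0;0.015 0 0 -0.014 0 0 0;0.015 0 0 -0.012 0 0 0' && python3 - <<'E'
from h import *
w=cam('side');save(w,'s2.png');a=cam('scene');np.savez('f1.npz',a=cloud(a),b=cloud(w),pa=a['pixels'],pb=w['pixels'])
T=now();print(T.round(4),telemetry.observe()['qpos'])
y=T[:3,1]
hc=np.array([.5555,.0287,.07])
step(T,pose(hc+[0,0,.14+.12],Rzy([0,0,-1],y)))
E
```

```text
clock: 4.87
position: [0.5648, 0.242, 0.2489]
tool_rot: [-3.141, -0.511, 1.289]
force: [-0.3, -0.8, -1.3]
grip_width: 0.0207
finger_force: 58.8
[[ 2.424e-01  9.604e-01  1.371e-01  5.656e-01]
 [ 8.375e-01 -2.785e-01  4.702e-01  2.419e-01]
 [ 4.898e-01  9.000e-04 -8.718e-01  2.492e-01]
 [ 0.000e+00  0.000e+00  0.000e+00  1.000e+00]] [ 0.21894351  0.50239405 -0.6954684   1.86042724 -0.16540103  0.56733042
 -0.5176091 ]
8 rows shift [-0.0222  0.0062 -0.0172] turn [ 0.01 -3.67  0.  ] | total [-0.1414  0.0498 -0.1721] [ 5.000e-02 -2.933e+01  1.000e-02]
```

View pics/s2.png

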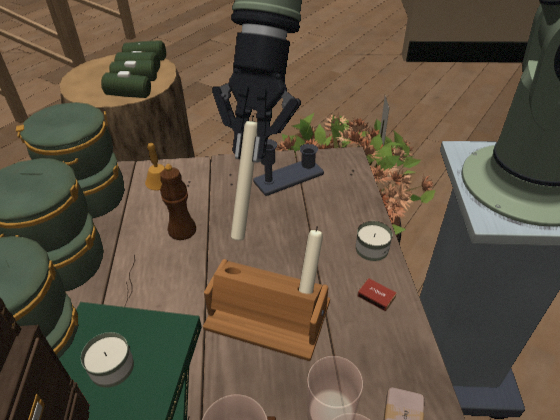

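The long candle is out, with its foot at (237,237), clear of the rack. Next I turn it upright above the high cup.

```bash
python3 -m crank '0.015 -0.0222 0.0062 -0.0172 0 -3.67 0;0.015 -0.0222 0.0062 -0.0172 0 -3.67 0;0.015 -0.0222 0.0062 -0.0172 0 -3.67 0;0.015 -0.0222 0.0062 -0.0172 0 -3.67 0;0.015 -0.0222 0.0062 -0.0172 0 -3.67 0;0.015 -0.0222 0.0062 -0.0172 0 -3.67 0;0.015 -0.0222 0.0062 -0.0172 0 -3.67 0;0.015 -0.0222 0.0062 -0.0172 0 -3.67 0' && python3 -m crank '0.015 0 0 0 0 0 0;0.015 0 0 0 0 0 0;0.015 0 0 0 0 0 0;0.015 0 0 0 0 0 0;0.015 0 0 0 0 0 0;0.015 0 0 0 0 0 0;0.015 0 0 0 0 0 0;0.015 0 0 0 0 0 0' && cat > held.py <<'E'
from h import *
import sys
# fit the held candle: ivory points near the tool axis, below the TCP
L=float(sys.argv[1]); T=now();Ps=[];ims=[]
for n in('scene','side'):
  f=cam(n);C=cloud(f);hsv=cv2.cvtColor(f['pixels'],cv2.COLOR_RGB2HSV)
  q=(C-T[:3,3])@T[:3,:3]
  m=(np.hypot(q[...,0],q[...,1])<.03)&(q[...,2]>.022)&(q[...,2]<L+.01)&(hsv[...,1]<85)&(hsv[...,2]>100)
  m=cv2.erode(m.astype(np.uint8),np.ones((3,3)))>0
  Ps.append(C[m]);ims.append(f['pixels']);
  i,j=np.where(m);print(n,m.sum(),'px',j.mean().round(),i.mean().round(),'lowest z',np.percentile(C[m][:,2],.5).round(4))
for q in(Ps,Ps[:1],Ps[1:]):
  t,a,r=fitcyl(q,-T[:3,2]);s=(np.vstack(q)-t)@a;foot=t+a*np.percentile(s,.3)
  print('foot',foot.round(4),'ax',a.round(4),'tilt',np.degrees(np.arccos(a[2])).round(2),'rms',r.round(2))
print('tcp',T[:3,3].round(4))
# holder cups, mouth rings
E
python3 held.py .14; python3 -c "from h import *;a=cam('wrist');save(a,'w3.png')"
```

```text
clock: 5.63
position: [0.555, 0.029, 0.3283]
tool_rot: [-3.139, 0.005, 1.29]
force: [1.0, -0.4, -1.2]
grip_width: 0.0207
finger_force: 58.8
clock: 6.3
position: [0.5553, 0.0306, 0.3275]
tool_rot: [-3.139, 0.001, 1.29]
force: [0.5, 0.3, -0.8]
grip_width: 0.0205
finger_force: 58.8held.py:11: RuntimeWarning: Mean of empty slice.
  i,j=np.where(m);print(n,m.sum(),'px',j.mean().round(),i.mean().round(),'lowest z',np.percentile(C[m][:,2],.5).round(4))
  ret = ret.dtype.type(ret / rcount)
Traceback (most recent call last):
  File "held.py", line 11, in <module>
    i,j=np.where(m);print(n,m.sum(),'px',j.mean().round(),i.mean().round(),'lowest z',np.percentile(C[m][:,2],.5).round(4))
                                                                                      ~~~~~~~~~~~~~^^^^^^^^^^^^^^
IndexError: index -1 is out of bounds for axis 0 with size 0
```

View pics/w3.png

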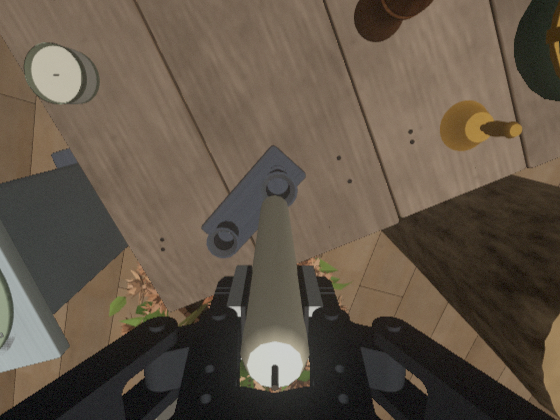

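The wrist view shows the candle upright in line with the tool, its foot just in front of the high cup at (278,180). The colour mask failed on the shaded candle, so I'll mask by geometry instead.

```bash
sed -i "s/&(hsv\[...,1\]<85)&(hsv\[...,2\]>100)/\&(hsv[...,2]>50)/" held.py; python3 held.py .14
```

```text
scene 560 px 342.0 101.0 lowest z 0.19
side 523 px 265.0 81.0 lowest z 0.1913
foot [0.5539 0.0326 0.1899] ax [0.0032 0.0013 1.    ] tilt 0.2 rms 1.14
foot [0.5539 0.0326 0.1895] ax [0.0013 0.0012 1.    ] tilt 0.1 rms 1.05
foot [0.5541 0.0326 0.1903] ax [7.7e-03 7.0e-04 1.0e+00] tilt 0.45 rms 1.2
tcp [0.5554 0.0305 0.3276]
```

```bash
python3 -m crank '0.015 -0.003 0.0024 0 0 0 0;0.015 0 0 0.012 0 0 0;0.015 0 0 0.015 0 0 0;0.015 0 0 0.015 0 0 0;0.015 0 0 0.015 0 0 0;0.015 0 0 0.012 0 0 0;0.015 0 0 0.004 0 0 0;0.015 0 0 0 0 0 0' && python3 held.py .115 && python3 -c "
from h import *
a=cam('scene');b=cam('side')
A=a['pixels'][20:220,240:440];B=b['pixels'][20:220,170:370]
cv2.imwrite('pics/c4.png',cv2.resize(np.hstack([A,B])[:,:,::-1],(800,400),interpolation=cv2.INTER_CUBIC))"
```

```text
clock: 7.17
position: [0.5564, 0.0267, 0.2539]
tool_rot: [-3.138, 0.001, 1.29]
force: [-0.3, 0.9, -0.8]
grip_width: 0.0205
finger_force: 58.8
scene 410 px 340.0 133.0 lowest z 0.133
side 393 px 266.0 114.0 lowest z 0.1319
foot [0.555  0.0282 0.132 ] ax [0.0055 0.006  1.    ] tilt 0.47 rms 1.19
foot [0.5545 0.0281 0.1326] ax [0.0066 0.0056 1.    ] tilt 0.5 rms 1.07
foot [0.556  0.0282 0.132 ] ax [0.0025 0.0068 1.    ] tilt 0.41 rms 1.2
tcp [0.5564 0.0267 0.2539]
```

View pics/c4.png

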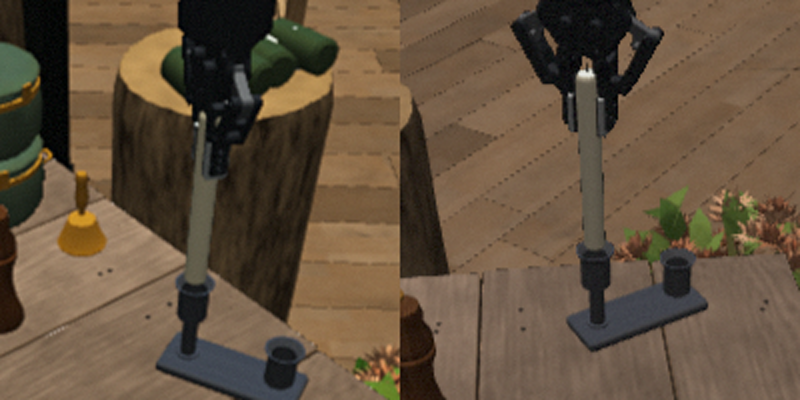

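In both crops the foot sits centred at the mouth of the high cup (scene crop (195,285), side crop (594,250)). I'll lower it slowly and watch the force.

```bash
python3 -m crank '0.015 0 0 0.004 0 0 0;0.015 0 0 0.004 0 0 0;0.015 0 0 0.004 0 0 0;0.015 0 0 0.004 0 0 0;0.015 0 0 0.002 0 0 0;0.015 0 0 0.002 0 0 0;0.015 0 0 0 0 0 0;0.015 0 0 0 0 0 0'
```

```text
clock: 8.03
position: [0.5566, 0.0269, 0.2346]
tool_rot: [-3.139, 0.001, 1.29]
force: [0.8, -0.2, -0.7]
grip_width: 0.0209
finger_force: 58.8
```

```bash
python3 -m crank '0.015 0 0 0.002 0 0 0;0.015 0 0 0.002 0 0 0;0.015 0 0 0.002 0 0 0;0.015 0 0 0.002 0 0 0;0.015 0 0 0.001 0 0 0;0.015 0 0 0.001 0 0 0;0.015 0 0 0 0 0 0;0.015 0 0 0 0 0 0'
```

```text
clock: 8.7
position: [0.5566, 0.0269, 0.2246]
tool_rot: [-3.139, 0.001, 1.29]
force: [0.2, -1.9, -1.3]
grip_width: 0.0203
finger_force: 58.8
```

```bash
python3 -m crank '0.015 0 0 0.002 0 0 0;0.015 0 0 0.002 0 0 0;0.015 0 0 0.002 0 0 0;0.015 0 0 0.002 0 0 0;0.015 0 0 0.002 0 0 0;0.015 0 0 0.001 0 0 0;0.015 0 0 0.001 0 0 0;0.015 0 0 0 0 0 0' && python3 -m crank '0.015 0 0 0.001 0 0 0;0.015 0 0 0.001 0 0 0;0.015 0 0 0.001 0 0 0;0.015 0 0 0.001 0 0 0;0.015 0 0 0 0 0 0;0.015 0 0 0 0 0 0;0.015 0 0 0 0 0 0;0.015 0 0 0 0 0 0'
```

```text
clock: 9.37
position: [0.5566, 0.0269, 0.2124]
tool_rot: [-3.139, 0.001, 1.29]
force: [0.6, -1.3, -1.5]
grip_width: 0.0203
finger_force: 58.8
clock: 10.03
position: [0.5579, 0.0275, 0.2114]
tool_rot: [3.14, -0.0, 1.29]
force: [-7.3, -1.1, 42.0]
grip_width: 0.0202
finger_force: 63.9
```

The candle is on the floor: TCP is 0.211 and the up-force 42 N. I'll relieve that, release and lift straight up.

```bash
python3 -m crank '0.015 0 0 -0.0015 0 0 0;0.015 0 0 0 0 0 0;0.025 0 0 0 0 0 0;0.03 0 0 0 0 0 0;0.04 0 0 0 0 0 0;0.06 0 0 0 0 0 0;0.06 0 0 0 0 0 0;0.06 0 0 0 0 0 0' && python3 -m crank '0.085 0 0 0 0 0 0;0.085 0 0 -0.01 0 0 0;0.085 0 0 -0.02 0 0 0;0.085 0 0 -0.03 0 0 0;0.085 0 0 -0.03 0 0 0;0.085 0 0 -0.03 0 0 0;0.085 0 0 -0.01 0 0 0;0.085 0 0 0 0 0 0' && python3 - <<'E'
from h import *
Ps=[]
for n in('scene','side'):
  f=cam(n);C=cloud(f);hsv=cv2.cvtColor(f['pixels'],cv2.COLOR_RGB2HSV)
  m=(np.hypot(C[...,0]-.5555,C[...,1]-.029)<.03)&(C[...,2]>.112)&(C[...,2]<.27)&(hsv[...,2]>70)
  Ps.append(C[cv2.erode(m.astype(np.uint8),np.ones((3,3)))>0])
t,a,r=fitcyl(Ps,[0,0,1]);print('top',t,'ax',a,'rms',r)
a=np.array([-.132,-.472,.872]);a/=np.linalg.norm(a)
top=np.array([.4625,.3248,.1613]);y=[np.cos(np.radians(-16)),np.sin(np.radians(-16)),0]
step(now(),pose(top-.04*a+.13*a,Rzy(-a,y)))
E
```

```text
clock: 10.7
position: [0.5565, 0.0269, 0.21]
tool_rot: [-3.139, 0.001, 1.29]
force: [-0.6, -0.5, 0.6]
grip_width: 0.0597
finger_force: 0.0
clock: 11.37
position: [0.5577, 0.0272, 0.3435]
tool_rot: [3.139, -0.001, 1.29]
force: [0.5, 0.9, 0.1]
grip_width: 0.0851
finger_force: 0.0
top [0.5557917  0.028432   0.25031441] ax [ 0.00600536 -0.00118848  0.99998126] rms 1.6412414925427217
16 rows shift [ 0.0118 -0.0108  0.0094] turn [ 0.01  1.84 -0.01] | total [ 0.2161 -0.1725  0.1006] [ 0.11 29.39 -0.14]
```

```bash
python3 -m crank '0.085 0.0118 -0.0108 0.0094 0 1.84 0;0.085 0.0118 -0.0108 0.0094 0 1.84 0;0.085 0.0118 -0.0108 0.0094 0 1.84 0;0.085 0.0118 -0.0108 0.0094 0 1.84 0;0.085 0.0118 -0.0108 0.0094 0 1.84 0;0.085 0.0118 -0.0108 0.0094 0 1.84 0;0.085 0.0118 -0.0108 0.0094 0 1.84 0;0.085 0.0118 -0.0108 0.0094 0 1.84 0' && python3 -m crank '0.085 0.0118 -0.0108 0.0094 0 1.84 0;0.085 0.0118 -0.0108 0.0094 0 1.84 0;0.085 0.0118 -0.0108 0.0094 0 1.84 0;0.085 0.0118 -0.0108 0.0094 0 1.84 0;0.085 0.0118 -0.0108 0.0094 0 1.84 0;0.085 0.0118 -0.0108 0.0094 0 1.84 0;0.085 0.0118 -0.0108 0.0094 0 1.84 0;0.085 0.0118 -0.0108 0.0094 0 1.84 0' && python3 -m crank '0.085 0 0 0 0 0 0;0.085 0 0 0 0 0 0;0.085 0 0 0 0 0 0;0.085 0 0 0 0 0 0;0.085 0 0 0 0 0 0;0.085 0 0 0 0 0 0;0.085 0 0 0 0 0 0;0.085 0 0 0 0 0 0' && python3 - <<'E'
from h import *
a=np.array([-.132,-.472,.872]);a/=np.linalg.norm(a)
top=np.array([.4625,.3248,.1613]);y=[np.cos(np.radians(-16)),np.sin(np.radians(-16)),0]
print(telemetry.observe()['qpos'])
step(now(),pose(top-.04*a,Rzy(-a,y)),8)
w=cam('wrist');save(w,'w5.png')
for P in(top,top-.08*a):
  u=w['R']@P+w['t'];print('px',u[:2]/u[2]*w['f']+[w['cx'],w['cy']])
E
```

```text
clock: 12.13
position: [0.5009, 0.1493, 0.2749]
tool_rot: [-3.138, -0.257, 1.289]
force: [0.4, 0.6, -0.4]
grip_width: 0.0846
finger_force: 0.0
clock: 12.8
position: [0.4496, 0.2835, 0.2392]
tool_rot: [-3.137, -0.513, 1.288]
force: [0.2, 0.1, 0.1]
grip_width: 0.0852
finger_force: 0.0
clock: 13.47
position: [0.4507, 0.283, 0.2404]
tool_rot: [-3.139, -0.513, 1.289]
force: [0.0, -1.1, 0.4]
grip_width: 0.0851
finger_force: 0.0
[ 0.1553013   0.36851765 -0.7551042   2.1075473  -0.26599262  0.39558807
 -0.57132661]
8 rows shift [-0.0001 -0.      0.0163] turn [ 0.02 -0.01 -0.01] | total [-0.001  -0.0002  0.1302] [ 0.13 -0.04 -0.12]
px [274.46747856 231.37474096]
px [274.30839571 201.14533979]
```

View pics/w5.png

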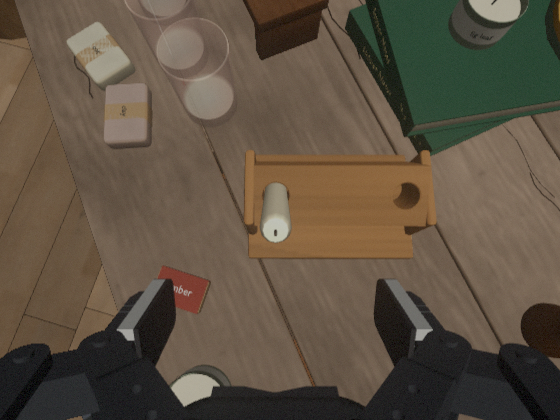

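The candle top is at (276,231), as predicted. The rack's end rail runs close beside it at x≈250 px, so I'll check the rail's height in this view's tool frame before descending.

```bash
python3 - <<'E'
from h import *
T=now();w=cam('wrist');C=cloud(w);q=(C-T[:3,3])@T[:3,:3]
for sl in((slice(150,232),slice(246,255)),(slice(150,222),slice(426,433))):
  print('rail max z',np.percentile(C[sl][...,2],99).round(3),'tool z min',q[sl][...,2].min().round(3),'y',np.median(q[sl][...,1]).round(3))
print('tips will be at tool z',.13+.019)
E
```

```text
rail max z 0.09 tool z min -0.124 y -0.023
rail max z 0.093 tool z min -0.124 y 0.144
tips will be at tool z 0.149
```

```bash
python3 -m crank '0.085 0 0 0.0162 0 0 0;0.085 0 0 0.0162 0 0 0;0.085 0 0 0.0162 0 0 0;0.085 0 0 0.0162 0 0 0;0.085 0 0 0.0162 0 0 0;0.085 0 0 0.0162 0 0 0;0.085 0 0 0.0162 0 0 0;0.085 0 0 0.0162 0 0 0' && python3 -m crank '0.05 0 0 0 0 0 0;0.035 0 0 0 0 0 0;0.025 0 0 0 0 0 0;0.015 0 0 0 0 0 0;0.015 0 0 0 0 0 0;0.015 0 0 0 0 0 0;0.015 0 0 0 0 0 0;0.015 0 0 0 0 0 0' 60
```

```text
clock: 14.23
position: [0.4647, 0.3396, 0.1346]
tool_rot: [-3.129, -0.507, 1.289]
force: [-0.6, 0.1, -1.3]
grip_width: 0.0852
finger_force: 0.0
clock: 14.9
position: [0.4665, 0.3389, 0.1372]
tool_rot: [-3.134, -0.51, 1.288]
force: [0.1, -3.5, 7.2]
grip_width: 0.0206
finger_force: 58.3
```

```bash
python3 -m crank '0.015 0 0 -0.006 0 0 0;0.015 0 0 -0.012 0 0 0;0.015 0 0 -0.014 0 0 0;0.015 0 0 -0.014 0 0 0;0.015 0 0 -0.014 0 0 0;0.015 0 0 -0.014 0 0 0;0.015 0 0 -0.014 0 0 0;0.015 0 0 -0.012 0 0 0' && python3 -m crank '0.015 0 0 0 0 0 0;0.015 0 0 0 0 0 0;0.015 0 0 0 0 0 0;0.015 0 0 0 0 0 0;0.015 0 0 0 0 0 0;0.015 0 0 0 0 0 0;0.015 0 0 0 0 0 0;0.015 0 0 0 0 0 0' && python3 - <<'E'
from h import *
T=now();print(telemetry.observe()['qpos'],T[:3,3])
y=T[:3,1]
# out over low cup, kept well above
step(T,pose([.471,-.0235,.26],Rzy([0,0,-1],y)))
E
python3 held.py .115
```

```text
clock: 15.57
position: [0.4525, 0.2912, 0.2253]
tool_rot: [-3.133, -0.509, 1.289]
force: [0.8, 0.2, -0.7]
grip_width: 0.0205
finger_force: 58.8
clock: 16.23
position: [0.4529, 0.2922, 0.2237]
tool_rot: [-3.132, -0.51, 1.289]
force: [0.0, 0.2, -0.2]
grip_width: 0.0205
finger_force: 58.7
[-0.00849817  0.37434697 -0.57573934  2.11234132 -0.43377056  0.37538683
 -0.41628563] [0.45286949 0.29224061 0.22368127]
16 rows shift [-0.0176  0.0065 -0.0073] turn [-0.03 -1.82 -0.01] | total [-0.2426  0.1037 -0.1781] [ -0.46 -29.19  -0.12]
scene 466 px 214.0 228.0 lowest z 0.1299
side 708 px 317.0 228.0 lowest z 0.1313
foot [0.4662 0.3433 0.1271] ax [-0.132  -0.4642  0.8758] tilt 28.86 rms 0.95
foot [0.4657 0.3425 0.1282] ax [-0.1319 -0.4647  0.8756] tilt 28.89 rms 0.79
foot [0.4665 0.3434 0.1269] ax [-0.1315 -0.4639  0.8761] tilt 28.83 rms 1.02
tcp [0.4529 0.2922 0.2237]
```

```bash
python3 -m crank '0.015 -0.0176 0.0065 -0.0073 0 -1.82 0;0.015 -0.0176 0.0065 -0.0073 0 -1.82 0;0.015 -0.0176 0.0065 -0.0073 0 -1.82 0;0.015 -0.0176 0.0065 -0.0073 0 -1.82 0;0.015 -0.0176 0.0065 -0.0073 0 -1.82 0;0.015 -0.0176 0.0065 -0.0073 0 -1.82 0;0.015 -0.0176 0.0065 -0.0073 0 -1.82 0;0.015 -0.0176 0.0065 -0.0073 0 -1.82 0' && python3 -m crank '0.015 -0.0176 0.0065 -0.0073 0 -1.82 0;0.015 -0.0176 0.0065 -0.0073 0 -1.82 0;0.015 -0.0176 0.0065 -0.0073 0 -1.82 0;0.015 -0.0176 0.0065 -0.0073 0 -1.82 0;0.015 -0.0176 0.0065 -0.0073 0 -1.82 0;0.015 -0.0176 0.0065 -0.0073 0 -1.82 0;0.015 -0.0176 0.0065 -0.0073 0 -1.82 0;0.015 -0.0176 0.0065 -0.0073 0 -1.82 0' && python3 -m crank '0.015 0 0 0 0 0 0;0.015 0 0 0 0 0 0;0.015 0 0 0 0 0 0;0.015 0 0 0 0 0 0;0.015 0 0 0 0 0 0;0.015 0 0 0 0 0 0;0.015 0 0 0 0 0 0;0.015 0 0 0 0 0 0' && python3 held.py .115; python3 - <<'E'
from h import *
T=now();a=np.array([0,0,1.]);print(telemetry.observe()['qpos'])
# low cup centre from its mouth ring points (z .055-.064) in both first views
d=np.load('f0.npz')
for k in 'ab':
  C=d[k];q=d['p'+k].astype(int)
  m=(np.hypot(C[...,0]-.471,C[...,1]+.024)<.03)&(C[...,2]>.055)&(C[...,2]<.068)&(q.sum(-1)<300)
  print(k,m.sum(),cv2.minEnclosingCircle((C[m][:,:2]*1000).astype(np.float32)),C[m].max(0).round(4),C[m].min(0).round(4))
step(T,pose(T[:3,3],Rzy([0,0,-1],T[:3,1])),8);print(T[:3,:2].round(3))
E
```

```text
clock: 17.0
position: [0.4612, 0.1307, 0.2227]
tool_rot: [-3.133, -0.254, 1.291]
force: [0.0, -0.1, -0.7]
grip_width: 0.0206
finger_force: 58.7
clock: 17.67
position: [0.4711, -0.0253, 0.26]
tool_rot: [-3.134, 0.0, 1.293]
force: [-0.1, -0.0, 0.1]
grip_width: 0.0207
finger_force: 58.7
clock: 18.33
position: [0.4711, -0.0242, 0.2597]
tool_rot: [-3.134, -0.002, 1.293]
force: [0.1, 0.5, 0.1]
grip_width: 0.0209
finger_force: 58.7
scene 388 px 393.0 143.0 lowest z 0.1498
side 324 px 311.0 95.0 lowest z 0.151
foot [ 0.4694 -0.0245  0.1498] ax [0.0062 0.008  0.9999] tilt 0.58 rms 1.15
foot [ 0.4694 -0.0244  0.1498] ax [-1.e-04 -1.e-04  1.e+00] tilt 0.01 rms 1.01
foot [ 0.47   -0.0247  0.1507] ax [0.005  0.0124 0.9999] tilt 0.77 rms 1.24
tcp [ 0.4711 -0.0242  0.2597]
[ 0.09094062  0.27565681 -0.19732401  1.96589654  0.06208257  0.9127664
 -0.41529268]
a 139 ((469.8840637207031, -25.5499324798584), 21.17542839050293) [ 0.4904 -0.0046  0.0631] [ 0.4517 -0.0463  0.055 ]
b 124 ((471.1357116699219, -26.571754455566406), 21.478485107421875) [ 0.49   -0.0053  0.065 ] [ 0.4533 -0.0477  0.0551]
8 rows shift [-0. -0. -0.] turn [-0.06 -0.01 -0.  ] | total [-0. -0.  0.] [-0.45 -0.09 -0.  ]
[[ 0.274  0.962]
 [ 0.962 -0.274]
 [ 0.002 -0.008]]
```

```bash
python3 -m crank '0.015 0 0.0012 0 -0.4 0 0;0.015 0 0 0.012 0 0 0;0.015 0 0 0.015 0 0 0;0.015 0 0 0.015 0 0 0;0.015 0 0 0.015 0 0 0;0.015 0 0 0.014 0 0 0;0.015 0 0 0.008 0 0 0;0.015 0 0 0 0 0 0' && python3 -m crank '0.015 0 0 0.004 0 0 0;0.015 0 0 0.004 0 0 0;0.015 0 0 0.004 0 0 0;0.015 0 0 0.003 0 0 0;0.015 0 0 0.002 0 0 0;0.015 0 0 0 0 0 0;0.015 0 0 0 0 0 0;0.015 0 0 0 0 0 0'
```

```text
clock: 19.1
position: [0.4716, -0.0245, 0.1795]
tool_rot: [-3.139, -0.001, 1.293]
force: [-0.1, 0.4, -1.5]
grip_width: 0.0209
finger_force: 58.7
clock: 19.77
position: [0.4723, -0.0245, 0.1639]
tool_rot: [-3.141, -0.002, 1.293]
force: [-0.2, -0.1, -1.1]
grip_width: 0.021
finger_force: 58.7
```

```bash
python3 -m crank '0.015 0 0 0.002 0 0 0;0.015 0 0 0.002 0 0 0;0.015 0 0 0.002 0 0 0;0.015 0 0 0.002 0 0 0;0.015 0 0 0.002 0 0 0;0.015 0 0 0.002 0 0 0;0.015 0 0 0 0 0 0;0.015 0 0 0 0 0 0' && python3 -m crank '0.015 0 0 0.002 0 0 0;0.015 0 0 0.002 0 0 0;0.015 0 0 0.002 0 0 0;0.015 0 0 0.002 0 0 0;0.015 0 0 0.002 0 0 0;0.015 0 0 0.001 0 0 0;0.015 0 0 0.001 0 0 0;0.015 0 0 0 0 0 0'
```

```text
clock: 20.43
position: [0.4722, -0.0245, 0.1516]
tool_rot: [-3.141, -0.001, 1.293]
force: [-0.3, -0.6, -0.8]
grip_width: 0.0211
finger_force: 58.7
clock: 21.1
position: [0.4722, -0.0245, 0.1395]
tool_rot: [-3.141, -0.001, 1.293]
force: [0.3, -0.1, -0.9]
grip_width: 0.0203
finger_force: 58.8
```

```bash
python3 -m crank '0.015 0 0 0.001 0 0 0;0.015 0 0 0.001 0 0 0;0.015 0 0 0.001 0 0 0;0.015 0 0 0.001 0 0 0;0.015 0 0 0 0 0 0;0.015 0 0 0 0 0 0;0.015 0 0 0 0 0 0;0.015 0 0 0 0 0 0'
```

```text
clock: 21.77
position: [0.4734, -0.0245, 0.1372]
tool_rot: [3.139, -0.002, 1.293]
force: [-4.3, -0.6, 31.0]
grip_width: 0.0206
finger_force: 61.8
```

```bash
python3 -m crank '0.015 0 0 -0.0015 0 0 0;0.015 0 0 0 0 0 0;0.025 0 0 0 0 0 0;0.03 0 0 0 0 0 0;0.04 0 0 0 0 0 0;0.06 0 0 0 0 0 0;0.06 0 0 0 0 0 0;0.06 0 0 0 0 0 0' && python3 -m crank '0.07 0 0 0 0 0 0;0.07 0 0 -0.01 0 0 0;0.07 0 0 -0.02 0 0 0;0.07 0 0 -0.035 0 0 0;0.07 0 0 -0.035 0 0 0;0.07 0 0 -0.035 0 0 0;0.07 0 0 -0.03 0 0 0;0.07 0 0 0 0 0 0' && python3 - <<'E'
from h import *
fs={n:cam(n) for n in('scene','side')}
for nm,c,lo,hi in(('long',(.5555,.029),.112,.256),('short',(.471,-.0245),.066,.175)):
  Ps=[]
  for n,f in fs.items():
    C=cloud(f);v=f['pixels'].max(-1)
    m=(np.hypot(C[...,0]-c[0],C[...,1]-c[1])<.03)&(C[...,2]>lo)&(C[...,2]<hi)&(v>75)
    Ps.append(C[cv2.erode(m.astype(np.uint8),np.ones((3,3)))>0]);print(nm,n,len(Ps[-1]),'max z',Ps[-1][:,2].max().round(4))
  t,a,r=fitcyl(Ps,[0,0,1]);print(nm,'top',t.round(4),'ax',a.round(3),'rms',r.round(2))
save(fs['scene'],'end.png')
E
```

```text
clock: 22.43
position: [0.4722, -0.0244, 0.1371]
tool_rot: [-3.141, -0.001, 1.293]
force: [0.6, 0.4, 0.5]
grip_width: 0.0602
finger_force: 0.0
clock: 23.1
position: [0.474, -0.0246, 0.3083]
tool_rot: [3.135, -0.004, 1.293]
force: [0.3, 0.1, -0.1]
grip_width: 0.0699
finger_force: 0.0
long scene 545 max z 0.2503
long side 538 max z 0.251
long top [0.5557 0.0282 0.2501] ax [ 0.003 -0.003  1.   ] rms 1.63
short scene 390 max z 0.1664
short side 302 max z 0.1654
short top [ 0.471  -0.0261  0.1649] ax [-0.003 -0.015  1.   ] rms 1.94
```

View pics/end.png

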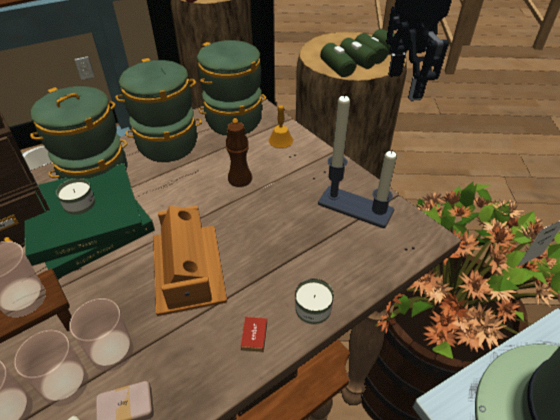

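Both candles stand seated, with tops at 0.250 and 0.165 m against 0.250 and 0.164 expected (scene pixels (343,98) and (390,153)). The bystanders haven't moved and the gripper is clear.

```bash
python3 -c "from workcell import bot;print(bot.job_done())"
```

```text
the job is handed in; nothing more can be done
None
```

The job is handed in at about 23 s of the 72 s: the long candle stands seated in the high cup and the short candle in the low cup, and the tin, matchbox and pepper mill were not touched.

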